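# Reference tile into the coffee colour meter

## Robot

A 6-joint arm with a two-finger parallel gripper is mounted at the origin on the work surface. World frame = base frame: x ahead of the robot, y to its left, z up, the work surface at z = 0. Lengths are in m, angles in rad, forces in N, time in s.
With the tool pointing down it reaches from about 0.325 to 0.775 m from the base axis. Payload 5.5 kg.
Tool frame: the origin (TCP) lies between the finger pads; the fingertips stand 19 mm ahead of it and the grasp point (between the pads) is the TCP; z points along the fingers, y is the line along which they close (so a half turn about z gives the same grasp; the last joint's range is limited). The gripper opens to 85 mm and grips with 20 to 120 N. Pads are 22 mm wide; open, the fingers measure 114 mm over their backs; the gripper's body (76 mm by 85 mm) begins 54 mm behind the grasp point. The pads swing forward as they close: fully open they stand 13 mm farther back than shut.
Start: joints at [1.232, 0.091, 1.231, -0, 1.82, -0.057], TCP at [0.167, 0.576, 0.25] pointing down, gripper open.
Joint ranges: [-2.87, 2.87], [-0.86, 2.18], [0.17, 2.46], [-1.51, 4.65], [0.06, 2.69], [-2.65, 2.65]. Speed limits (rad/s): [2.57, 2.57, 3.01, 3.14, 3.14, 3.14].

## Interface

Orientations are given as [roll, pitch, yaw] about the fixed x, y, z axes, in that order (R = Rz(yaw) Ry(pitch) Rx(roll)).
In Python, from workcell import status, grab_frame, calibration, r gives the robot as it stands.
- The arm moves only by the tool play_rows, never from a script. Its argument "increments" is a list of rows, each an object of numbers: "fingers": the opening, from -1 (shut) to 1 (fully open), so that 0 is half open; "dx", "dy", "dz": the shift along the tool's x, y, z in mm; "roll": the turn about the tool's z in degrees. In form: [{"fingers": .., "dx": .., "dy": .., "dz": .., "roll": ..}, ...]. A call has 1 to 12 rows; each row shifts and turns the commanded pose from where the row before left it, along the tool's axes as they then stand; what a row does not reach is not made up. A row lasts 1/8 s, in which the tool goes at most 62.5 mm and 10.7 degrees, less where a joint would pass 70% of its speed; a pose out of reach is approached as far as the arm can. A call with a gripper value outside its range is refused whole. The fingers move at their own pace and stop on an object; "force" is the grip in N (left out, the last holds). Time passes only in rows, so rows that do not move let the fingers close. It gives the time, the measured TCP pose, the force, the opening and the grip force at its end, in the units of the state.
- status.read_state(): the state, without advancing time (a new reading comes with each control period).
- grab_frame(name): name is "scene" or "top"; returns (picture, depth): 384x512x3 uint8, blue, green, red; 384x512 float32, m along the optical axis (not along the pixel's ray), 0 where there is no reading.
- calibration(name): a dict with "camera_matrix" (3x3 intrinsics, pixels), "pose" (4x4, takes a point from camera to world coordinates). Camera axes: x right, y down, z forward; pixel columns grow to the right and rows downward; lengths in m; the calibration is good to about 2 mm. A picture is of the moment at which its call begins. calibration takes no time and is no camera call.
- r.sign_off(): hands the job in; it is judged then, once.
The state is a dict: "time_s": time; "qpos": joint angles; "qvel": joint speeds; "joint_torque": joint torques, N m; "tcp_pos": TCP position; "ee_rot": TCP orientation; "wrist_force": force on the tool from outside, world axes, zero at the start; "wrist_torque": the same for the moment, N m; "opening": opening from 0.0 (shut) to 1.0 (fully open); "grasp_force": force on a finger pad.
Only numpy, scipy, OpenCV 4.12 (cv2) and the standard library are available. Lean on these libraries where they do the work, as an engineer would, in place of code of your own. Each camera call takes 0.05 s, during which the arm holds its last target. There are 200 camera calls.

## Task

Get the roast colour meter ready for its reference reading: take just the top tile off the stack of reference tiles, lay it flat in the nest of the pulled-out sample slide, then take the slide's knob and push the slide in under the head until you feel the ball detent drop into its notch. Finish there, still holding the knob with the slide sitting in the notch; leave the other tiles, the bowls and the paper cup where they are.

Things in the scene. Friction and masses are not known exactly. Their poses are not given: they have to be found in the camera images.
- tile1: the top one of a stack of four equal brown glazed ceramic tiles, square, 50 x 50 x 10 mm, about 60 g. Origin: centre of its underside; z up, x and y parallel to its sides. Its top stands about 46 mm above the counter at the start. Only this tile is to be taken
- tile2: the second tile of the stack, like tile1, directly under it (not glued). Origin: centre of its underside
- tile3: the third tile of the stack, like tile1. Origin: centre of its underside
- tile4: the lowest tile of the stack, like tile1; it lies in a low oak tray (66 x 66 mm, rim 10 mm above the counter). Origin: centre of its underside
- meter: the fixed colour meter: dark bed with two low rails (tops at 28 mm) and a light-coloured head with a tunnel. Origin: on the counter under the nest's centre when the slide is fully out. Its +y is the way the slide goes in (the robot's left, up to 0.3 rad off), z up. The head covers x -88..88 mm from y = 82 mm on, is 78 mm high (124 mm from y = 150 mm on); tunnel 100 mm wide, roof at 50 mm
- nest (a point): centre of the nest on the slide's top face, 30 mm above the counter, moving with the slide; axes as the meter's. Four L-shaped corner lips, 5 mm high, inner faces sloped, leave 55 mm between them at the bottom and more above; the middle 36 mm of each side are open for fingers. A tile well laid has its underside centred at this point
- ball (a joint): how far the detent's sprung steel ball is pushed back: about 0 at the bottom of the notch, about 0.0036 m while it rides on the slide's plain edge. Its clamp block, 37 mm high, stands at the slide's +x side, at x 40 to 83 mm and y 35 to 81 mm in the meter's frame
- bowl_a: white ceramic cupping bowl, 112 mm across, 58 mm high, a bystander. Origin: centre of its foot
- bowl_b: a second such bowl, a bystander. Origin: centre of its foot
- paper_cup: white paper cup, 80 mm across at the rim, 92 mm high, a bystander. Origin: centre of its foot
- travel (a joint): travel of the sample slide, in m: 0 fully out, grows as it goes in; stop at 0.145 m. Starts at 0 to 0.02; friction about 1 N. At one place between 0.105 and 0.129, which varies, the ball drops into the only notch: it draws the slide in over 6 mm, then holds it against about 6 N either way, fading over 6 mm. Let go near the bottom, the slide centres itself
- slide: the sample slide itself, an aluminium plate 70 x 198 x 8 mm with the nest and the knob on it. Origin and axes lie on those of the meter when it is fully out, and move with it
- knob (a point): upright round knob on the slide for pushing it: 20 mm diameter, 36 mm high, rigid with the slide, 95 mm behind the nest's centre (towards the meter's -y). Point: centre of its foot on the slide's top face, 30 mm above the counter; its top is 66 mm above the counter
There are look-alikes about, which are no part of the job. Leave any green or turquoise look-alike of the tile1 alone.

How it is judged:
By the outcome, as a careful person would: the job done as asked, in the order asked, and still so for the second after the job is handed in, while the arm keeps its last pose, push and grip.
It also fails if it takes over 64 s, if anything falls off the work surface, if the arm or the gripper's body presses on something with over 40 N, if the wrist force passes 120 N, or if a joint passes its speed limit or range.

## Working session

There is one attempt and no reset: what is moved stays moved. The work goes in short steps, Python scripts to look and compute and a tool call to move; the robot and the scene stay as the last step left them, time stands still between calls to the robot, and variables do not carry over. Pictures are saved under pics/ and viewed, at most 10 in all, crops included, and the job is handed in when it is done.

Besides the shell and the picture viewer there is one more tool, called after "Emit:" as a command line: name --argument value ..., lists and objects as JSON in quotes. play_rows: Moves the arm, as the interface text tells. Its arguments: {"type":"object","properties":{"increments":{"type":"array"},"force":{"type":"number"}},"required":["increments"]}

```bash
ls; mkdir -p pics; cat > h.py <<'E'
import numpy as np, cv2
from workcell import status, grab_frame, calibration, r
def world(name, depth):
    c=calibration(name); K=np.array(c["camera_matrix"]); T=np.array(c["pose"])
    v,u=np.indices(depth.shape)
    P=np.stack([(u-K[0,2])/K[0,0]*depth,(v-K[1,2])/K[1,1]*depth,depth],-1)
    return P@T[:3,:3].T+T[:3,3]
def onplane(name,px,z):
    c=calibration(name); K=np.array(c["camera_matrix"]); T=np.array(c["pose"])
    px=np.atleast_2d(np.array(px,float))
    d=np.c_[(px[:,0]-K[0,2])/K[0,0],(px[:,1]-K[1,2])/K[1,1],np.ones(len(px))]@T[:3,:3].T
    return T[:3,3]+d*((z-T[2,3])/d[:,2])[:,None]
E
python3 - <<'E'
from h import *
for n in("scene","top"):
    p,d=grab_frame(n); np.savez(f"{n}0.npz",p=p,d=d); cv2.imwrite(f"pics/{n}0.png",p)
    c=calibration(n); print(n,np.round(c["camera_matrix"],1).tolist(),np.round(c["pose"],3).tolist())
s=status.read_state(); print(s)
a=[cv2.imread(f"pics/{n}0.png") for n in("scene","top")]
E
```

```text
pics
scene [[482.6, 0.0, 254.1], [0.0, 482.6, 200.5], [0.0, 0.0, 1.0]] [[0.454, 0.568, -0.687, 1.208], [0.891, -0.285, 0.353, -0.491], [0.005, -0.772, -0.635, 0.646], [0.0, 0.0, 0.0, 1.0]]
top [[421.4, 0.0, 252.6], [0.0, 421.4, 201.5], [0.0, 0.0, 1.0]] [[-0.085, -0.976, 0.202, 0.364], [-0.996, 0.083, -0.016, -0.137], [-0.001, -0.203, -0.979, 1.058], [0.0, 0.0, 0.0, 1.0]]
{'time_s': 0.1, 'qpos': array([ 1.23228185e+00,  9.18046539e-02,  1.23177600e+00,  8.05600266e-06,
        1.81979351e+00, -5.67212975e-02]), 'qvel': array([ 0.00081252,  0.00168673, -0.00398112,  0.00050239,  0.00020632,
       -0.00031233]), 'joint_torque': array([ 2.08788319e-03, -4.60219789e+01, -4.19216824e+01, -4.79606319e-05,
        1.06754599e-02,  2.01873735e-05]), 'tcp_pos': array([0.16678619, 0.57612572, 0.24924533]), 'ee_rot': array([-3.13981445e+00, -1.08793840e-04,  2.85980135e+00]), 'wrist_force': array([ 0.0807334 , -0.12394606,  0.20274558]), 'wrist_torque': array([ 0.01194641,  0.01528027, -0.00278246]), 'grasp_force': 0.0, 'opening': 1.0010162824825124}
```

View pics/scene0.png

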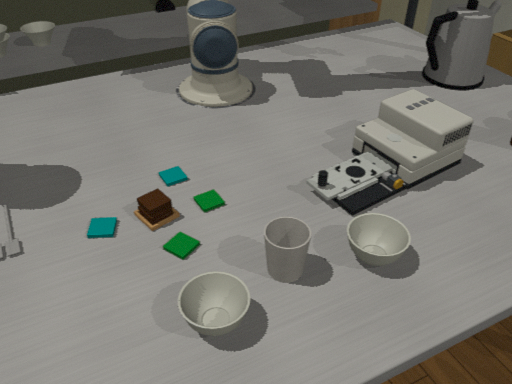

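View pics/top0.png

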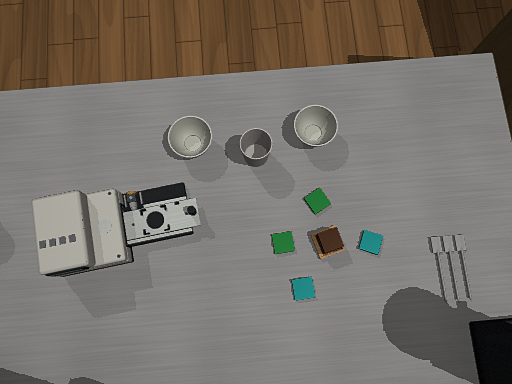

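The scene view shows the brown stack in its oak tray at scene (155,207) and top (330,240). The meter is at top (85,230), with the nest at (155,220) and the knob at (191,210).

Things that could be taken for tile1:
- Green tiles at top (317,200) and (283,242).
- Turquoise tiles at top (371,242) and (303,288).
- The brown stack at top (330,240), which I choose by its colour, its tray and the fact that it is stacked.

Next I measure and take one close crop.

```bash
python3 - <<'E'
from h import *
out=[]
for n,box in(("top",(300,215,360,270)),("scene",(125,180,190,235))):
    f=np.load(n+"0.npz"); p,d=f["p"],f["d"]; W=world(n,d)
    x0,y0,x1,y1=box
    m=np.zeros(d.shape,bool); m[y0:y1,x0:x1]=True
    hsv=cv2.cvtColor(p,cv2.COLOR_BGR2HSV)
    br=m&(hsv[...,2]<110)&(hsv[...,1]>90)&(d>0)
    print(n,"z pct",np.round(np.percentile(W[br][:,2],[5,50,75,95]),4))
    t=br&(W[...,2]>0.042)&(W[...,2]<0.052)
    t=cv2.morphologyEx(t.astype(np.uint8),cv2.MORPH_OPEN,np.ones((3,3)))
    v,u=np.nonzero(t); Q=onplane(n,np.c_[u,v],0.046)[:,:2]
    rc=cv2.minAreaRect((Q*1000).astype(np.float32)); print(n,"tile rect mm",rc, "px",u.mean(),v.mean(), "mean",Q.mean(0))
    # tray/ground tiles 
    out.append(cv2.resize(p[y0:y1,x0:x1],(390,330),interpolation=cv2.INTER_CUBIC))
    # meter: slide top plane, knob top
    W2=W.reshape(-1,3)
f=np.load("top0.npz");p,d=f["p"],f["d"];W=world("top",d)
g=p.max(-1)
reg=np.zeros(d.shape,bool);reg[175:260,120:210]=True
k=reg&(W[...,2]>0.058)&(W[...,2]<0.07)&(g<80)
v,u=np.nonzero(k);print("knob n",len(u),u.mean(),v.mean(),W[k].mean(0),onplane("top",[[u.mean(),v.mean()]],0.066))
h=(W[...,2]>0.07)&(W[...,2]<0.085);h[:,200:]=False
v,u=np.nonzero(h);Q=W[h][:,:2];print("head low",cv2.minAreaRect((Q*1000).astype(np.float32)))
h=(W[...,2]>0.115)&(W[...,2]<0.13);h[:,200:]=False
Q=W[h][:,:2];print("head hi",cv2.minAreaRect((Q*1000).astype(np.float32)))
s=reg&(g>140)&(W[...,2]>0.024)&(W[...,2]<0.036)
s=cv2.morphologyEx(s.astype(np.uint8),cv2.MORPH_OPEN,np.ones((3,3)))>0
print("slide",cv2.minAreaRect((W[s][:,:2]*1000).astype(np.float32)),W[s].mean(0))
a=np.hstack(out); b=cv2.resize(p[175:285,20:215],(780,250),interpolation=cv2.INTER_CUBIC)
cv2.imwrite("pics/c1.png",np.vstack([a,b]))
f=np.load("scene0.npz");p,d=f["p"],f["d"];W=world("scene",d);g=p.max(-1)
k=(W[...,2]>0.055)&(W[...,2]<0.07)&(g<80);k[:,:310]=0;k[:,335:]=0;k[:165]=0;k[195:]=0
v,u=np.nonzero(k);print("knob scene",len(u),u.mean(),v.mean(),W[k].mean(0) if len(u) else 0)
k2=k&(W[...,2]>0.063);v,u=np.nonzero(k2);print(len(u),onplane("scene",[[u.mean(),v.mean()]],0.066))
E
```

```text
top z pct [0.0067 0.0452 0.047  0.0489]
top tile rect mm ((464.0838928222656, -331.9645080566406), (49.7987060546875, 49.52937316894531), 13.479599952697754) px 330.0556900726392 239.74334140435835 mean [ 0.46372173 -0.33174586]
scene z pct [0.0041 0.0312 0.0453 0.0469]
scene tile rect mm ((468.9393615722656, -331.8843078613281), (52.17255783081055, 50.05810546875), 14.510604858398438) px 153.5595238095238 199.7 mean [ 0.46910198 -0.33178997]
knob n 71 172.67605633802816 216.74647887323943 [0.54891021 0.03985076 0.06387616] [[0.54832619 0.03973023 0.066     ]]
head low ((540.083984375, 115.75582122802734), (179.65745544433594, 249.9010772705078), 2.295736312866211)
head hi ((525.679931640625, 284.5921630859375), (180.38461303710938, 111.50244903564453), 7.170691967010498)
slide ((553.556884765625, 74.3636703491211), (89.32779693603516, 182.1683349609375), 7.322396278381348) [0.55111376 0.07617922 0.02948649]
knob scene 70 322.7142857142857 174.71428571428572 [ 0.56772955 -0.00486651  0.06361933]
44 [[ 0.565868   -0.00377221  0.066     ]]
```

View pics/c1.png

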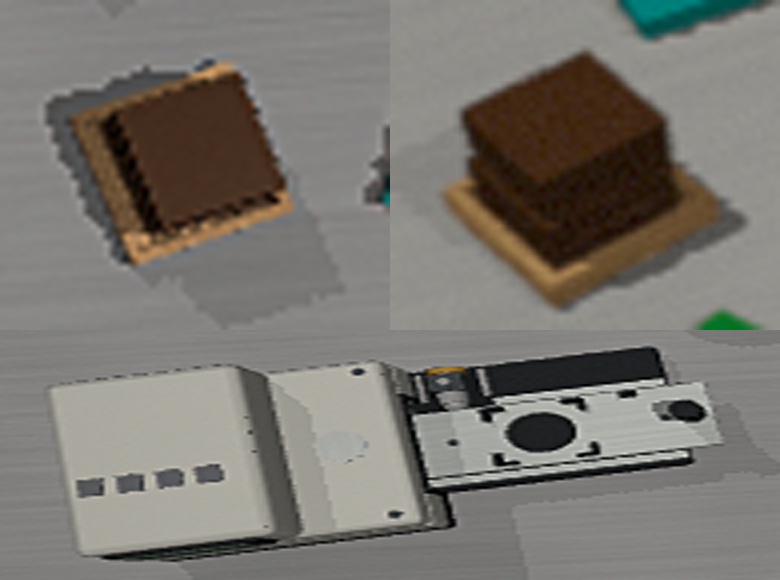

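The crop confirms the brown stack in its tray with tile1 on top. My knob mask caught other dark pixels, so I redo the nest and knob in both views.

```bash
python3 - <<'E'
from h import *
def cen(n,box,z,lim,zr=None):
    f=np.load(n+"0.npz");p,d=f["p"],f["d"];g=p.max(-1);W=world(n,d)
    x0,y0,x1,y1=box; m=np.zeros(d.shape,np.uint8); m[y0:y1,x0:x1]=(g[y0:y1,x0:x1]<lim)
    if zr: m&=((W[...,2]>zr[0])&(W[...,2]<zr[1])).astype(np.uint8)
    k,l,st,c=cv2.connectedComponentsWithStats(m); 
    i=1+np.argmax(st[1:,4]); q=onplane(n,[c[i]],z)[0]
    v,u=np.nonzero(l==i); Q=onplane(n,np.c_[u,v],z)[:,:2]
    print(n,np.round(c[i],1),st[i],np.round(q,4),"ext",np.round(np.ptp(Q,axis=0)*1000,1)); return q
a=cen("top",(143,208,168,232),.030,90)
k=cen("top",(183,203,203,219),.066,80,(.055,.075))
v=a-k; print("dist",np.hypot(*v[:2]),"yaw of y axis-90 deg",np.degrees(np.arctan2(v[1],v[0]))-90)
a=cen("scene",(340,160,370,182),.030,90)
k=cen("scene",(315,165,332,190),.066,80,(.060,.075))
v=a-k; print("dist",np.hypot(*v[:2]),"yaw",np.degrees(np.arctan2(v[1],v[0]))-90)
# head plane edges
f=np.load("top0.npz");p,d=f["p"],f["d"];W=world("top",d)
m=(W[...,2]>.070)&(W[...,2]<.086);m[:,210:]=0;m[:,:80]=0;m[:180]=0;m[285:]=0
m=cv2.morphologyEx(m.astype(np.uint8),cv2.MORPH_OPEN,np.ones((5,5)))
v,u=np.nonzero(m);Q=onplane("top",np.c_[u,v],.078)[:,:2]
rc=cv2.minAreaRect((Q*1000).astype(np.float32));print(rc,cv2.boxPoints(rc).round(1).tolist())
# bystander/ tile grounds
for lo,hi,nm in(((35,80,30),(75,255,255),"green"),((80,80,30),(100,255,255),"turq")):
    mm=cv2.inRange(cv2.cvtColor(p,cv2.COLOR_BGR2HSV),lo,hi);k,l,st,c=cv2.connectedComponentsWithStats(mm)
    for i in range(1,k):
        if st[i,4]>60: print(nm,c[i].round(),np.round(onplane("top",[c[i]],.01)[0],3))
E
```

```text
top [154.8 219.7] [146 211  18  18 239] [0.5515 0.0906 0.03  ] ext [42.5 42.2]
top [190.7 209.6] [187 206   9   8  55] [ 0.562  -0.0042  0.066 ] ext [17.9 19.4]
dist 0.09535413698426784 yaw of y axis-90 deg 6.325410277686089
scene [355.1 171.1] [346 166  19  11 174] [0.5512 0.0933 0.03  ] ext [41.  40.7]
scene [322.8 173.7] [319 170   9   9  53] [ 0.5675 -0.0048  0.066 ] ext [24.8 18.6]
dist 0.09948915281756193 yaw 9.411054270423392
((537.0765991210938, 197.1588592529297), (174.51943969726562, 73.59991455078125), 6.888394355773926) [[446.0, 223.1999969482422], [454.8999938964844, 150.1999969482422], [628.0999755859375, 171.10000610351562], [619.2999877929688, 244.1999969482422]]
green [317. 200.] [ 0.57  -0.318  0.01 ]
green [283. 242.] [ 0.471 -0.221  0.01 ]
turq [371. 242.] [ 0.453 -0.438  0.01 ]
turq [303. 288.] [ 0.355 -0.259  0.01 ]
```

Emit:
play_rows --increments '[{"fingers": 0.3,"dx": -38.9,"dy": -36.2},{"fingers": 0.3,"dx": -38.9,"dy": -36.2},{"fingers": 0.3,"dx": -38.9,"dy": -36.2},{"fingers": 0.3,"dx": -38.9,"dy": -36.2},{"fingers": 0.3,"dx": -38.9,"dy": -36.2},{"fingers": 0.3,"dx": -38.9,"dy": -36.2},{"fingers": 0.3,"dx": -38.9,"dy": -36.2},{"fingers": 0.3,"dx": -38.9,"dy": -36.2},{"fingers": 0.3,"dx": -38.9,"dy": -36.2},{"fingers": 0.3,"dx": -38.9,"dy": -36.2}]' --force 30

```text
schema error: expected keys fingers, dx, dy, dz, roll
```

Emit:
play_rows --increments '[{"fingers": 0.3,"dx": -17.7,"dy": -52.1,"dz": 0},{"fingers": 0.3,"dx": -17.7,"dy": -52.1,"dz": 20},{"fingers": 0.3,"dx": -17.7,"dy": -52.1,"dz": 40},{"fingers": 0.3,"dx": -17.7,"dy": -52.1,"dz": 50},{"fingers": 0.3,"dz": 50},{"fingers": 0.3,"dz": 45},{"fingers": 0.3,"dz": 15},{"fingers": 0.3},{"fingers": 0.3}]'

```text
schema error: expected keys fingers, dx, dy, dz, roll
```

All five keys are needed in every row.

Emit:
play_rows --increments '[{"fingers": 0.3,"dx": -38.9,"dy": -36.2,"dz": 0,"roll": 0},{"fingers": 0.3,"dx": -38.9,"dy": -36.2,"dz": 0,"roll": 0},{"fingers": 0.3,"dx": -38.9,"dy": -36.2,"dz": 0,"roll": 0},{"fingers": 0.3,"dx": -38.9,"dy": -36.2,"dz": 0,"roll": 0},{"fingers": 0.3,"dx": -38.9,"dy": -36.2,"dz": 0,"roll": 0},{"fingers": 0.3,"dx": -38.9,"dy": -36.2,"dz": 0,"roll": 0},{"fingers": 0.3,"dx": -38.9,"dy": -36.2,"dz": 0,"roll": 0},{"fingers": 0.3,"dx": -38.9,"dy": -36.2,"dz": 0,"roll": 0},{"fingers": 0.3,"dx": -38.9,"dy": -36.2,"dz": 0,"roll": 0},{"fingers": 0.3,"dx": -38.9,"dy": -36.2,"dz": 0,"roll": 0}]' --force 30

```text
time_s: 1.35
tcp_pos: [0.4403, 0.1188, 0.25]
ee_rot: [3.142, -0.0, 2.86]
wrist_force: [1.3, 1.0, -0.5]
opening: 0.646
grasp_force: 0.0
```

Emit:
play_rows --increments '[{"fingers": 0.3,"dx": -17.7,"dy": -52.1,"dz": 0,"roll": 0},{"fingers": 0.3,"dx": -17.7,"dy": -52.1,"dz": 20,"roll": 0},{"fingers": 0.3,"dx": -17.7,"dy": -52.1,"dz": 40,"roll": 0},{"fingers": 0.3,"dx": -17.7,"dy": -52.1,"dz": 50,"roll": 0},{"fingers": 0.3,"dx": 0,"dy": 0,"dz": 50,"roll": 0},{"fingers": 0.3,"dx": 0,"dy": 0,"dz": 45,"roll": 0},{"fingers": 0.3,"dx": 0,"dy": 0,"dz": 20,"roll": 0},{"fingers": 0.3,"dx": 0,"dy": 0,"dz": 5,"roll": 0},{"fingers": 0.3,"dx": 0,"dy": 0,"dz": 0,"roll": 0}]'

```text
time_s: 2.48
tcp_pos: [0.4495, -0.0862, 0.032]
ee_rot: [3.142, 0.0, 2.86]
wrist_force: [-0.3, -0.2, -0.3]
opening: 0.648
grasp_force: 0.0
```

Emit:
play_rows --increments '[{"fingers": 0.3,"dx": 0,"dy": 0,"dz": 8,"roll": 0},{"fingers": 0.3,"dx": 0,"dy": 0,"dz": 3,"roll": 0},{"fingers": 0.3,"dx": 0,"dy": 0,"dz": 0,"roll": 0}]'

```text
time_s: 2.85
tcp_pos: [0.4493, -0.0862, 0.0205]
ee_rot: [-3.142, -0.0, 2.86]
wrist_force: [0.6, -0.1, -0.3]
opening: 0.652
grasp_force: 0.0
```

Emit:
play_rows --increments '[{"fingers": 0.3,"dx": 0,"dy": 0,"dz": 2,"roll": 0},{"fingers": 0.3,"dx": 0,"dy": 0,"dz": 1,"roll": 0},{"fingers": 0.3,"dx": 0,"dy": 0,"dz": 0,"roll": 0}]'

```text
time_s: 3.22
tcp_pos: [0.4492, -0.0862, 0.0174]
ee_rot: [3.142, -0.0, 2.86]
wrist_force: [-0.1, 0.5, 0.6]
opening: 0.649
grasp_force: 0.0
```

Emit:
play_rows --increments '[{"fingers": 0.3,"dx": 0,"dy": 0,"dz": 1,"roll": 0},{"fingers": 0.3,"dx": 0,"dy": 0,"dz": 0,"roll": 0}]'

```text
time_s: 3.48
tcp_pos: [0.4492, -0.0862, 0.0164]
ee_rot: [-3.142, -0.0, 2.86]
wrist_force: [-0.1, -0.2, 0.0]
opening: 0.649
grasp_force: 0.0
```

Emit:
play_rows --increments '[{"fingers": 0.3,"dx": 0,"dy": 0,"dz": 1,"roll": 0},{"fingers": 0.3,"dx": 0,"dy": 0,"dz": 0,"roll": 0}]'

```text
time_s: 3.72
tcp_pos: [0.4492, -0.0862, 0.0154]
ee_rot: [-3.142, -0.0, 2.86]
wrist_force: [-0.1, -0.2, 0.6]
opening: 0.648
grasp_force: 0.0
```

Emit:
play_rows --increments '[{"fingers": 0.3,"dx": 0,"dy": 0,"dz": 1,"roll": 0},{"fingers": 0.3,"dx": 0,"dy": 0,"dz": 0,"roll": 0}]'

```text
time_s: 3.98
tcp_pos: [0.4494, -0.0862, 0.0149]
ee_rot: [-3.142, 0.0, 2.86]
wrist_force: [-2.0, 0.1, 3.2]
opening: 0.649
grasp_force: 1.9
```

Emit:
play_rows --increments '[{"fingers": 0.3,"dx": 0,"dy": 0,"dz": 1,"roll": 0},{"fingers": 0.3,"dx": 0,"dy": 0,"dz": 0,"roll": 0}]'

```text
time_s: 4.22
tcp_pos: [0.4494, -0.0862, 0.0149]
ee_rot: [-3.142, 0.0, 2.86]
wrist_force: [-4.7, 0.8, 10.6]
opening: 0.65
grasp_force: 5.2
```

Emit:
play_rows --increments '[{"fingers": 0.3,"dx": 0,"dy": 0,"dz": 1,"roll": 0},{"fingers": 0.3,"dx": 0,"dy": 0,"dz": 0,"roll": 0}]'

```text
time_s: 4.47
tcp_pos: [0.4495, -0.0862, 0.0149]
ee_rot: [-3.142, 0.0, 2.86]
wrist_force: [-8.3, 2.2, 16.4]
opening: 0.651
grasp_force: 8.4
```

Emit:
play_rows --increments '[{"fingers": 0.3,"dx": 0,"dy": 0,"dz": -47,"roll": 0},{"fingers": 0.5,"dx": 0,"dy": 0,"dz": -60,"roll": 0},{"fingers": 0.5,"dx": -16.5,"dy": -46.4,"dz": 0,"roll": 0},{"fingers": 0.5,"dx": -16.5,"dy": -46.4,"dz": 0,"roll": 0},{"fingers": 0.5,"dx": -16.5,"dy": -46.4,"dz": 0,"roll": 0},{"fingers": 0.5,"dx": -16.5,"dy": -46.4,"dz": 0,"roll": 0},{"fingers": 0.5,"dx": -16.5,"dy": -46.4,"dz": 0,"roll": 0},{"fingers": 0.5,"dx": 0,"dy": 0,"dz": 0,"roll": -10},{"fingers": 0.5,"dx": 0,"dy": 0,"dz": 0,"roll": -10},{"fingers": 0.5,"dx": 0,"dy": 0,"dz": 0,"roll": -10},{"fingers": 0.5,"dx": 0,"dy": 0,"dz": 0,"roll": 0}]'

```text
time_s: 5.85
tcp_pos: [0.464, -0.332, 0.1191]
ee_rot: [3.141, -0.0, -2.901]
wrist_force: [-0.4, -0.2, 0.2]
opening: 0.752
grasp_force: 0.0
```

Emit:
play_rows --increments '[{"fingers": 0.5,"dx": 0.5,"dy": 0,"dz": 40,"roll": 0},{"fingers": 0.5,"dx": 0,"dy": 0,"dz": 20,"roll": 0},{"fingers": 0.5,"dx": 0,"dy": 0,"dz": 5,"roll": 0},{"fingers": 0.5,"dx": 0,"dy": 0,"dz": 0,"roll": 0}]'

```text
time_s: 6.35
tcp_pos: [0.4637, -0.3322, 0.0549]
ee_rot: [-3.141, 0.0, -2.901]
wrist_force: [-0.3, -1.0, 0.3]
opening: 0.749
grasp_force: 0.0
```

```bash
python3 - <<'E'
from h import *
n="scene";p,d=grab_frame(n);np.savez("scene1.npz",p=p,d=d);cv2.imwrite("pics/s1.png",cv2.resize(p[130:250,90:230],(700,600),interpolation=cv2.INTER_CUBIC))
s=status.read_state();print(s["tcp_pos"],s["wrist_force"])
E
```

```text
[ 0.4640318  -0.33245305  0.055624  ] [ 0.19743126  0.19631324 -0.24917867]
```

View pics/s1.png

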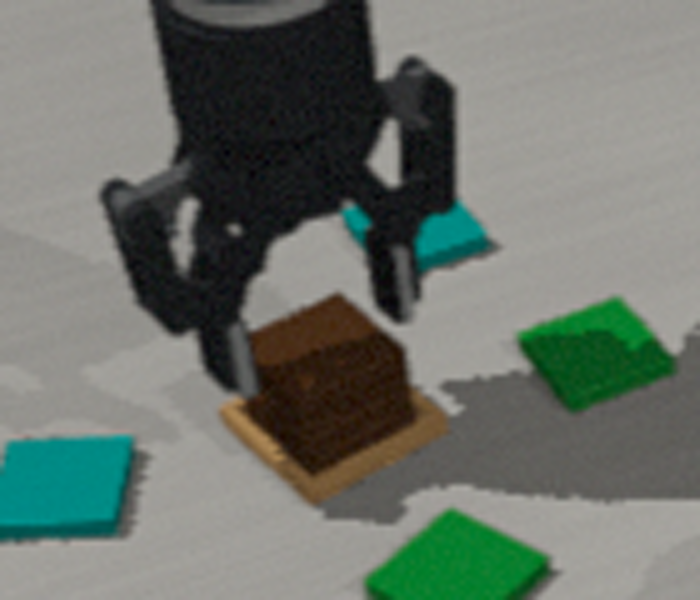

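The open fingers straddle the top tile, with their tips at crop (240,385) and (400,310), squared to it. Closing now.

Emit:
play_rows --increments '[{"fingers": 0.3,"dx": 0,"dy": 0,"dz": 1,"roll": 0},{"fingers": 0.2,"dx": 0,"dy": 0,"dz": 0,"roll": 0},{"fingers": 0.1,"dx": 0,"dy": 0,"dz": 0,"roll": 0},{"fingers": 0.0,"dx": 0,"dy": 0,"dz": 0,"roll": 0},{"fingers": 0.0,"dx": 0,"dy": 0,"dz": 0,"roll": 0},{"fingers": 0.0,"dx": 0,"dy": 0,"dz": 0,"roll": 0}]' --force 30

```text
time_s: 7.15
tcp_pos: [0.464, -0.3324, 0.0545]
ee_rot: [-3.14, 0.001, -2.9]
wrist_force: [-1.1, -0.2, 5.4]
opening: 0.576
grasp_force: 32.1
```

Emit:
play_rows --increments '[{"fingers": 0.0,"dx": 0,"dy": 0,"dz": -2,"roll": 0},{"fingers": 0.0,"dx": 0,"dy": 0,"dz": -6,"roll": 0},{"fingers": 0.0,"dx": 0,"dy": 0,"dz": -20,"roll": 0},{"fingers": 0.0,"dx": 0,"dy": 0,"dz": -25,"roll": 0},{"fingers": 0.0,"dx": 0,"dy": 0,"dz": 0,"roll": 0},{"fingers": 0.0,"dx": 0,"dy": 0,"dz": 0,"roll": 0}]'

```text
time_s: 7.9
tcp_pos: [0.4635, -0.332, 0.1063]
ee_rot: [3.141, -0.0, -2.9]
wrist_force: [0.1, -0.0, -0.7]
opening: 0.57
grasp_force: 31.6
```

```bash
python3 - <<'E'
from h import *
n="scene";p,d=grab_frame(n);np.savez("scene2.npz",p=p,d=d);cv2.imwrite("pics/s2.png",cv2.resize(p[130:250,90:230],(700,600),interpolation=cv2.INTER_CUBIC))
s=status.read_state();print(s["tcp_pos"],s["wrist_force"])
W=world(n,d);hsv=cv2.cvtColor(p,cv2.COLOR_BGR2HSV);m=(hsv[...,0]<20)&(hsv[...,1]>90)&(hsv[...,2]<110)&(d>0);m[:130]=0;m[250:]=0;m[:,:90]=0;m[:,230:]=0
print(np.histogram(W[m][:,2],bins=np.arange(0,.12,.005)))
E
```

```text
[ 0.46317836 -0.33180208  0.10557048] [-0.08611008  0.38761318 -0.13368253]
(array([ 21,  45,  75,  58,  74,  81, 162, 281,   0,   0,   0,   0,   0,
         0,   0,   0,   0,   1,  41, 373,   3,   0,   1]), array([0.   , 0.005, 0.01 , 0.015, 0.02 , 0.025, 0.03 , 0.035, 0.04 ,
       0.045, 0.05 , 0.055, 0.06 , 0.065, 0.07 , 0.075, 0.08 , 0.085,
       0.09 , 0.095, 0.1  , 0.105, 0.11 , 0.115]))
```

View pics/s2.png

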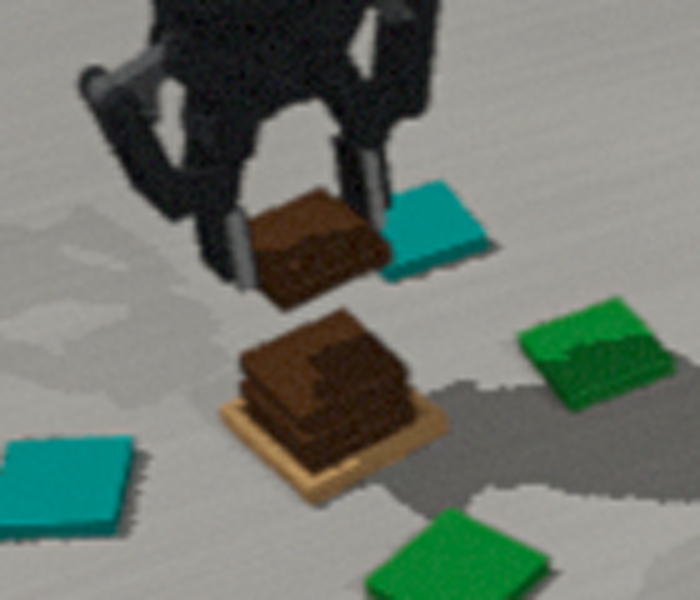

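The view shows only tile1 lifted, at crop (318,245). Three brown tiles remain in the tray at crop (325,390). Next is the nest.

Emit:
play_rows --increments '[{"fingers": 0.0,"dx": 0,"dy": 0,"dz": 0,"roll": 7},{"fingers": 0.0,"dx": -7,"dy": 20,"dz": 0,"roll": 0},{"fingers": 0.0,"dx": -13.7,"dy": 41,"dz": 0,"roll": 0},{"fingers": 0.0,"dx": -13.7,"dy": 41,"dz": 0,"roll": 0},{"fingers": 0.0,"dx": -13.7,"dy": 41,"dz": 0,"roll": 0},{"fingers": 0.0,"dx": -13.7,"dy": 41,"dz": 0,"roll": 0},{"fingers": 0.0,"dx": -13.7,"dy": 41,"dz": 0,"roll": 0},{"fingers": 0.0,"dx": -13.7,"dy": 41,"dz": 0,"roll": 0},{"fingers": 0.0,"dx": -13.7,"dy": 41,"dz": 0,"roll": 0},{"fingers": 0.0,"dx": -13.7,"dy": 41,"dz": 0,"roll": 0},{"fingers": 0.0,"dx": -13.7,"dy": 41,"dz": 0,"roll": 0},{"fingers": 0.0,"dx": -6.9,"dy": 20.6,"dz": 0,"roll": 0}]'

```text
time_s: 9.45
tcp_pos: [0.55, 0.0942, 0.1056]
ee_rot: [3.141, -0.002, -3.017]
wrist_force: [-0.2, -0.8, -0.5]
opening: 0.572
grasp_force: 31.6
```

Emit:
play_rows --increments '[{"fingers": 0.0,"dx": 0,"dy": 0,"dz": 20,"roll": 0},{"fingers": 0.0,"dx": 0,"dy": 0,"dz": 15,"roll": 0},{"fingers": 0.0,"dx": 0,"dy": 0,"dz": 5,"roll": 0},{"fingers": 0.0,"dx": 0,"dy": 0,"dz": 0,"roll": 0}]'

```text
time_s: 9.95
tcp_pos: [0.5504, 0.0902, 0.0656]
ee_rot: [3.142, -0.002, -3.023]
wrist_force: [-0.3, 0.5, -0.4]
opening: 0.574
grasp_force: 31.6
```

```bash
python3 - <<'E'
from h import *
s=status.read_state();print(s["tcp_pos"],s["ee_rot"],s["wrist_force"])
n="scene";p,d=grab_frame(n);np.savez("scene3.npz",p=p,d=d);a=cv2.resize(p[120:210,300:410],(660,540),interpolation=cv2.INTER_CUBIC)
cv2.imwrite("pics/s3.png",a)
E
```

```text
[0.55037106 0.09018639 0.06560366] [ 3.14156807e+00 -1.57404546e-03 -3.02293583e+00] [-0.28071796  0.45080649 -0.37429625]
```

View pics/s3.png

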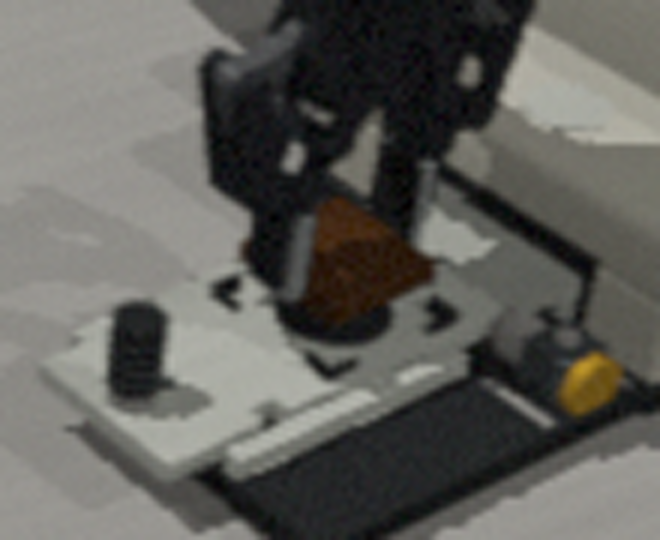

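The tile hovers over the nest, centred at crop (350,265), with the lips showing around it at (230,290), (330,365) and (440,315). I trim by about 1 mm and lower.

Emit:
play_rows --increments '[{"fingers": 0.0,"dx": -0.9,"dy": 0.9,"dz": 5,"roll": 0},{"fingers": 0.0,"dx": 0,"dy": 0,"dz": 5,"roll": 0},{"fingers": 0.0,"dx": 0,"dy": 0,"dz": 3,"roll": 0},{"fingers": 0.0,"dx": 0,"dy": 0,"dz": 1,"roll": 0},{"fingers": 0.0,"dx": 0,"dy": 0,"dz": 1,"roll": 0},{"fingers": 0.0,"dx": 0,"dy": 0,"dz": 0,"roll": 0}]'

```text
time_s: 10.75
tcp_pos: [0.5517, 0.092, 0.0515]
ee_rot: [-3.142, 0.0, -3.022]
wrist_force: [-0.0, 0.2, -0.8]
opening: 0.574
grasp_force: 31.6
```

Emit:
play_rows --increments '[{"fingers": 0.0,"dx": 0,"dy": 0,"dz": 1,"roll": 0},{"fingers": 0.0,"dx": 0,"dy": 0,"dz": 1,"roll": 0},{"fingers": 0.0,"dx": 0,"dy": 0,"dz": 0,"roll": 0}]'

```text
time_s: 11.12
tcp_pos: [0.5516, 0.0919, 0.0494]
ee_rot: [-3.142, -0.0, -3.022]
wrist_force: [0.4, -0.4, -0.5]
opening: 0.575
grasp_force: 31.6
```

Emit:
play_rows --increments '[{"fingers": 0.0,"dx": 0,"dy": 0,"dz": 1,"roll": 0},{"fingers": 0.0,"dx": 0,"dy": 0,"dz": 0,"roll": 0}]'

```text
time_s: 11.38
tcp_pos: [0.5517, 0.0919, 0.0485]
ee_rot: [-3.142, 0.0, -3.022]
wrist_force: [-0.6, -0.7, 0.4]
opening: 0.572
grasp_force: 31.6
```

Emit:
play_rows --increments '[{"fingers": 0.0,"dx": 0,"dy": 0,"dz": 1,"roll": 0},{"fingers": 0.0,"dx": 0,"dy": 0,"dz": 0,"roll": 0}]'

```text
time_s: 11.62
tcp_pos: [0.5518, 0.092, 0.0485]
ee_rot: [-3.141, 0.0, -3.022]
wrist_force: [-2.7, -0.9, 4.5]
opening: 0.572
grasp_force: 32.1
```

Emit:
play_rows --increments '[{"fingers": 0.0,"dx": 0,"dy": 0,"dz": 0.5,"roll": 0},{"fingers": 0.0,"dx": 0,"dy": 0,"dz": 0,"roll": 0}]'

```text
time_s: 11.88
tcp_pos: [0.5518, 0.092, 0.0484]
ee_rot: [-3.141, 0.001, -3.022]
wrist_force: [-5.3, -0.4, 6.9]
opening: 0.571
grasp_force: 32.4
```

It seated at the expected height (0.0485), with no lip contact on the way down. Next I ease off, release, rise and move over to the knob.

Emit:
play_rows --increments '[{"fingers": 0.0,"dx": 0,"dy": 0,"dz": -1.5,"roll": 0},{"fingers": 0.2,"dx": 0,"dy": 0,"dz": 0,"roll": 0},{"fingers": 0.3,"dx": 0,"dy": 0,"dz": 0,"roll": 0},{"fingers": 0.4,"dx": 0,"dy": 0,"dz": 0,"roll": 0},{"fingers": 0.4,"dx": 0,"dy": 0,"dz": 0,"roll": 0},{"fingers": 0.4,"dx": 0,"dy": 0,"dz": -10,"roll": 0},{"fingers": 0.4,"dx": 0,"dy": 0,"dz": -30,"roll": 0},{"fingers": 0.4,"dx": 0,"dy": 0,"dz": -30,"roll": 0},{"fingers": 0.4,"dx": 0,"dy": -48,"dz": 0,"roll": 0},{"fingers": 0.4,"dx": 1,"dy": -48,"dz": 0,"roll": 0},{"fingers": 0.4,"dx": 0,"dy": 0,"dz": 0,"roll": 0}]'

```text
time_s: 13.25
tcp_pos: [0.5625, -0.0064, 0.1194]
ee_rot: [-3.141, 0.001, -3.026]
wrist_force: [-0.4, 0.5, -0.1]
opening: 0.7
grasp_force: 0.0
```

```bash
python3 - <<'E'
from h import *
s=status.read_state();print(s["tcp_pos"],s["ee_rot"],s["wrist_force"])
o=[]
for n,(x0,y0,x1,y1),(h0,h1,g0,g1) in(("scene",(300,120,410,210),(330,380,150,190)),("top",(110,170,220,260),(135,180,200,240))):
    p,d=grab_frame(n);np.savez(n+"4.npz",p=p,d=d);o.append(cv2.resize(p[y0:y1,x0:x1],(400,330),interpolation=cv2.INTER_CUBIC))
    W=world(n,d);hsv=cv2.cvtColor(p,cv2.COLOR_BGR2HSV)
    m=(hsv[...,0]<20)&(hsv[...,1]>90)&(hsv[...,2]>25)&(hsv[...,2]<140)&(d>0)&(W[...,2]>.036)&(W[...,2]<.05);m[:g0]=0;m[g1:]=0;m[:,:h0]=0;m[:,h1:]=0
    v,u=np.nonzero(m)
    if len(u)>20:
        Q=onplane(n,np.c_[u,v],.04)[:,:2];print(n,len(u),cv2.minAreaRect((Q*1000).astype(np.float32)),"z",np.percentile(W[m][:,2],[5,50,95]))
cv2.imwrite("pics/s4.png",np.hstack(o))
E
```

```text
[ 0.56245563 -0.00636499  0.11939225] [-3.14050793e+00  8.96184468e-04 -3.02603553e+00] [-0.39764797  0.52161966 -0.13527313]
scene 341 ((555.4729614257812, 90.81950378417969), (54.952030181884766, 53.9597053527832), 8.044562339782715) z [0.03706804 0.04028304 0.04212013]
top 342 ((552.5374145507812, 90.44873809814453), (48.542964935302734, 48.38835906982422), 7.370698928833008) z [0.03713344 0.03978763 0.04258104]
```

View pics/s4.png

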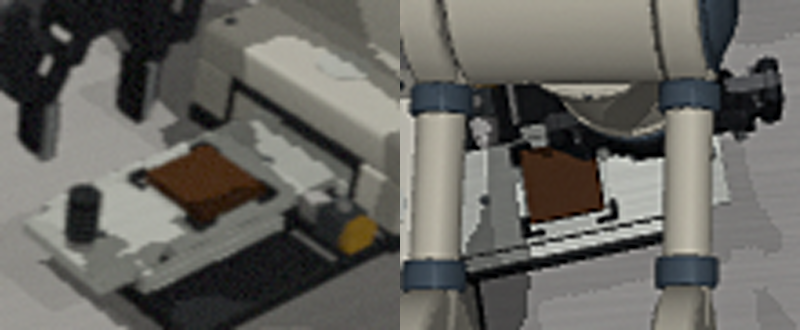

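The tile lies flat in the nest between the lips, at crop (210,185), with its top at 0.040 as it must be. The knob is free at crop (83,212). Next I grip the knob.

Emit:
play_rows --increments '[{"fingers": 0.4,"dx": 0,"dy": 2.5,"dz": 40,"roll": 0},{"fingers": 0.4,"dx": 0,"dy": 0,"dz": 20,"roll": 0},{"fingers": 0.4,"dx": 0,"dy": 0,"dz": 4,"roll": 0},{"fingers": 0.1,"dx": 0,"dy": 0,"dz": 0,"roll": 0},{"fingers": -0.2,"dx": 0,"dy": 0,"dz": 0,"roll": 0},{"fingers": -0.4,"dx": 0,"dy": 0,"dz": 0,"roll": 0},{"fingers": -0.6,"dx": 0,"dy": 0,"dz": 0,"roll": 0},{"fingers": -0.8,"dx": 0,"dy": 0,"dz": 0,"roll": 0},{"fingers": -0.8,"dx": 0,"dy": 0,"dz": 0,"roll": 0}]' --force 40

```text
time_s: 14.48
tcp_pos: [0.5624, -0.0012, 0.0556]
ee_rot: [-3.141, 0.002, -3.022]
wrist_force: [-0.5, -1.3, 5.3]
opening: 0.218
grasp_force: 39.2
```

Emit:
play_rows --increments '[{"fingers": -0.8,"dx": 0,"dy": 3,"dz": -1,"roll": 0},{"fingers": -0.8,"dx": 0,"dy": 7,"dz": 0,"roll": 0},{"fingers": -0.8,"dx": 0,"dy": 10,"dz": 0,"roll": 0},{"fingers": -0.8,"dx": 0,"dy": 10,"dz": 0,"roll": 0},{"fingers": -0.8,"dx": 0,"dy": 10,"dz": 0,"roll": 0},{"fingers": -0.8,"dx": 0,"dy": 0,"dz": 0,"roll": 0}]'

```text
time_s: 15.22
tcp_pos: [0.5571, 0.0405, 0.0556]
ee_rot: [3.14, 0.001, -3.02]
wrist_force: [4.1, 2.2, 2.6]
opening: 0.222
grasp_force: 39.5
```

Emit:
play_rows --increments '[{"fingers": -0.8,"dx": -0.7,"dy": 5,"dz": 0,"roll": 0},{"fingers": -0.8,"dx": -0.1,"dy": 10,"dz": 0,"roll": 0},{"fingers": -0.8,"dx": -0.1,"dy": 10,"dz": -0.3,"roll": 0},{"fingers": -0.8,"dx": -0.1,"dy": 8,"dz": 0,"roll": 0},{"fingers": -0.8,"dx": 0,"dy": 0,"dz": 0,"roll": 0},{"fingers": -0.8,"dx": 0,"dy": 0,"dz": 0,"roll": 0}]'

```text
time_s: 15.98
tcp_pos: [0.5532, 0.073, 0.0556]
ee_rot: [3.14, -0.002, -3.021]
wrist_force: [-3.1, 1.2, 6.4]
opening: 0.225
grasp_force: 39.8
```

Emit:
play_rows --increments '[{"fingers": -0.8,"dx": 0.4,"dy": 3,"dz": -0.5,"roll": 0},{"fingers": -0.8,"dx": 0,"dy": 3,"dz": 0,"roll": 0},{"fingers": -0.8,"dx": 0,"dy": 0,"dz": 0,"roll": 0}]'

```text
time_s: 16.35
tcp_pos: [0.5525, 0.0782, 0.0557]
ee_rot: [3.141, -0.001, -3.021]
wrist_force: [-1.6, 0.7, 1.1]
opening: 0.22
grasp_force: 39.3
```

Emit:
play_rows --increments '[{"fingers": -0.8,"dx": 0,"dy": 2,"dz": 0,"roll": 0},{"fingers": -0.8,"dx": 0,"dy": 0,"dz": 0,"roll": 0}]'

```text
time_s: 16.6
tcp_pos: [0.5523, 0.0797, 0.0557]
ee_rot: [3.141, -0.001, -3.022]
wrist_force: [-1.2, 0.1, -0.2]
opening: 0.216
grasp_force: 39.1
```

Emit:
play_rows --increments '[{"fingers": -0.8,"dx": 0,"dy": 2,"dz": 0,"roll": 0},{"fingers": -0.8,"dx": 0,"dy": 0,"dz": 0,"roll": 0}]'

```text
time_s: 16.85
tcp_pos: [0.5521, 0.0816, 0.0558]
ee_rot: [3.141, -0.001, -3.022]
wrist_force: [-2.3, -0.6, -3.0]
opening: 0.22
grasp_force: 39.1
```

Emit:
play_rows --increments '[{"fingers": -0.8,"dx": 0,"dy": 2,"dz": 0,"roll": 0},{"fingers": -0.8,"dx": 0,"dy": 0,"dz": 0,"roll": 0}]'

```text
time_s: 17.1
tcp_pos: [0.5518, 0.0836, 0.0558]
ee_rot: [3.141, -0.001, -3.022]
wrist_force: [-2.6, -0.3, -3.6]
opening: 0.22
grasp_force: 39.1
```

Emit:
play_rows --increments '[{"fingers": -0.8,"dx": 0.2,"dy": 2,"dz": 0.3,"roll": 0},{"fingers": -0.8,"dx": 0,"dy": 0,"dz": 0,"roll": 0}]'

```text
time_s: 17.35
tcp_pos: [0.5516, 0.0856, 0.0558]
ee_rot: [3.141, -0.001, -3.022]
wrist_force: [-2.3, 0.2, -2.9]
opening: 0.22
grasp_force: 39.1
```

Emit:
play_rows --increments '[{"fingers": -0.8,"dx": 0,"dy": 2,"dz": 0,"roll": 0},{"fingers": -0.8,"dx": 0,"dy": 0,"dz": 0,"roll": 0}]'

```text
time_s: 17.6
tcp_pos: [0.5513, 0.0876, 0.0558]
ee_rot: [3.141, -0.001, -3.022]
wrist_force: [-3.2, -0.2, -3.5]
opening: 0.222
grasp_force: 39.1
```

Emit:
play_rows --increments '[{"fingers": -0.8,"dx": 0,"dy": 2,"dz": 0,"roll": 0},{"fingers": -0.8,"dx": 0,"dy": 0,"dz": 0,"roll": 0}]'

```text
time_s: 17.85
tcp_pos: [0.5511, 0.0896, 0.0558]
ee_rot: [3.141, -0.001, -3.022]
wrist_force: [-3.3, -0.6, -4.5]
opening: 0.219
grasp_force: 39.2
```

Emit:
play_rows --increments '[{"fingers": -0.8,"dx": 0,"dy": 2,"dz": 0,"roll": 0},{"fingers": -0.8,"dx": 0,"dy": 0,"dz": 0,"roll": 0}]'

```text
time_s: 18.1
tcp_pos: [0.5509, 0.0916, 0.0558]
ee_rot: [3.141, -0.001, -3.022]
wrist_force: [-4.2, -0.3, -5.2]
opening: 0.218
grasp_force: 39.2
```

Emit:
play_rows --increments '[{"fingers": -0.8,"dx": 0.5,"dy": 1,"dz": 0.7,"roll": 0},{"fingers": -0.8,"dx": 0,"dy": 0,"dz": 0,"roll": 0}]'

```text
time_s: 18.35
tcp_pos: [0.5507, 0.0925, 0.0557]
ee_rot: [3.141, 0.001, -3.022]
wrist_force: [-4.0, -0.4, -2.6]
opening: 0.222
grasp_force: 39.4
```

Emit:
play_rows --increments '[{"fingers": -0.8,"dx": 0,"dy": 1.5,"dz": 0,"roll": 0},{"fingers": -0.8,"dx": 0,"dy": 0,"dz": 0,"roll": 0}]'

```text
time_s: 18.6
tcp_pos: [0.5506, 0.094, 0.0557]
ee_rot: [3.141, 0.001, -3.022]
wrist_force: [-4.2, 0.0, -0.6]
opening: 0.22
grasp_force: 39.6
```

Emit:
play_rows --increments '[{"fingers": -0.8,"dx": 0,"dy": 1.5,"dz": 0,"roll": 0},{"fingers": -0.8,"dx": 0,"dy": 0,"dz": 0,"roll": 0}]'

```text
time_s: 18.85
tcp_pos: [0.5504, 0.0955, 0.0557]
ee_rot: [3.141, 0.001, -3.022]
wrist_force: [-3.6, -0.4, 0.6]
opening: 0.221
grasp_force: 39.7
```

Emit:
play_rows --increments '[{"fingers": -0.8,"dx": 0,"dy": 1.5,"dz": 0,"roll": 0},{"fingers": -0.8,"dx": 0,"dy": 0,"dz": 0,"roll": 0}]'

```text
time_s: 19.1
tcp_pos: [0.5502, 0.0972, 0.0557]
ee_rot: [3.141, 0.001, -3.022]
wrist_force: [-4.3, 0.3, 2.0]
opening: 0.217
grasp_force: 39.8
```

Emit:
play_rows --increments '[{"fingers": -0.8,"dx": 0.3,"dy": 1.5,"dz": -0.2,"roll": 0},{"fingers": -0.8,"dx": 0,"dy": 0,"dz": 0,"roll": 0}]'

```text
time_s: 19.35
tcp_pos: [0.5499, 0.0987, 0.0557]
ee_rot: [3.141, 0.001, -3.022]
wrist_force: [-1.4, 0.8, -0.2]
opening: 0.218
grasp_force: 39.7
```

Emit:
play_rows --increments '[{"fingers": -0.8,"dx": 0,"dy": 1.5,"dz": 0,"roll": 0},{"fingers": -0.8,"dx": 0,"dy": 0,"dz": 0,"roll": 0}]'

```text
time_s: 19.6
tcp_pos: [0.5497, 0.1004, 0.0557]
ee_rot: [3.141, 0.001, -3.022]
wrist_force: [0.5, 3.9, 0.9]
opening: 0.218
grasp_force: 39.7
```

Emit:
play_rows --increments '[{"fingers": -0.8,"dx": 0,"dy": 1.5,"dz": 0,"roll": 0},{"fingers": -0.8,"dx": 0,"dy": 0,"dz": 0,"roll": 0}]'

```text
time_s: 19.85
tcp_pos: [0.5494, 0.1022, 0.0557]
ee_rot: [3.14, 0.001, -3.021]
wrist_force: [0.6, 6.6, -0.8]
opening: 0.219
grasp_force: 39.7
```

The slide is now being drawn in, with the y force rising to +6.6 N. I creep to where that force falls away.

Emit:
play_rows --increments '[{"fingers": -0.8,"dx": 0,"dy": 1,"dz": 0,"roll": 0},{"fingers": -0.8,"dx": 0,"dy": 0,"dz": 0,"roll": 0}]'

```text
time_s: 20.1
tcp_pos: [0.5493, 0.1033, 0.0557]
ee_rot: [3.14, 0.001, -3.021]
wrist_force: [1.2, 6.2, -0.3]
opening: 0.22
grasp_force: 39.7
```

Emit:
play_rows --increments '[{"fingers": -0.8,"dx": 0,"dy": 1,"dz": 0,"roll": 0},{"fingers": -0.8,"dx": 0,"dy": 0,"dz": 0,"roll": 0}]'

```text
time_s: 20.35
tcp_pos: [0.5493, 0.1036, 0.0557]
ee_rot: [3.141, 0.001, -3.022]
wrist_force: [1.9, 4.6, 0.1]
opening: 0.215
grasp_force: 39.7
```

Emit:
play_rows --increments '[{"fingers": -0.8,"dx": 0,"dy": 0.5,"dz": 0,"roll": 0},{"fingers": -0.8,"dx": 0,"dy": 0,"dz": 0,"roll": 0}]'

```text
time_s: 20.6
tcp_pos: [0.5492, 0.1037, 0.0557]
ee_rot: [-3.142, 0.001, -3.022]
wrist_force: [4.2, 4.1, -0.1]
opening: 0.218
grasp_force: 39.7
```

Emit:
play_rows --increments '[{"fingers": -0.8,"dx": 0,"dy": 0.5,"dz": 0,"roll": 0},{"fingers": -0.8,"dx": 0,"dy": 0,"dz": 0,"roll": 0}]'

```text
time_s: 20.85
tcp_pos: [0.5492, 0.1038, 0.0557]
ee_rot: [-3.141, 0.001, -3.022]
wrist_force: [4.4, 1.0, -0.0]
opening: 0.223
grasp_force: 39.7
```

Emit:
play_rows --increments '[{"fingers": -0.8,"dx": -0.5,"dy": 0,"dz": 0,"roll": 0},{"fingers": -0.8,"dx": 0,"dy": 0,"dz": 0,"roll": 0},{"fingers": -0.8,"dx": 0,"dy": 0,"dz": 0,"roll": 0}]'

```text
time_s: 21.22
tcp_pos: [0.5493, 0.104, 0.0557]
ee_rot: [-3.141, -0.0, -3.022]
wrist_force: [1.4, -0.2, 2.0]
opening: 0.22
grasp_force: 39.8
```

```bash
python3 - <<'E'
from h import *
o=[]
for n,(x0,y0,x1,y1) in(("scene",(290,110,420,220)),("scene",(90,120,350,340))):
    p,d=grab_frame(n);o.append(cv2.resize(p[y0:y1,x0:x1],(390,330),interpolation=cv2.INTER_CUBIC))
cv2.imwrite("pics/s5.png",np.hstack(o))
s=status.read_state();print(s["time_s"],s["tcp_pos"],s["wrist_force"],s["grasp_force"])
E
```

```text
21.325 [0.5492583  0.10393624 0.05567957] [1.64231734 0.0048715  3.92156296] 39.88980531692505
```

View pics/s5.png

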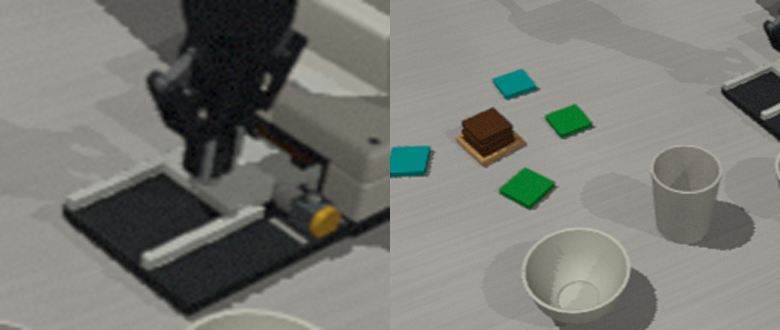

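The slide is in, with the brown tile showing in the tunnel mouth at left crop (285,140). The knob is held at (210,160), and the stack of three and the bystanders have not moved. The force along the slide is about zero, with a steep, sprung resistance there, so the slide sits in the notch.

```bash
python3 -c "
from workcell import r
print(r.sign_off())"
```

```text
the job is handed in; nothing more can be done
None
```

I handed the job in at about 21 s: tile1 lies flat in the nest, the slide sits in the detent notch as judged by feel (the pull rose to about 6.6 N, then fell to about zero), and the gripper still holds the knob.

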